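# Stack coated panels to dry with spacer sticks, cover and tapered weight

### The arm

A 6-joint arm with a two-finger parallel gripper is mounted at the origin on a cart in front of the work surface, level with it; the furniture and walls round the work are solid. World frame = base frame: x ahead of the robot, y to its left, z up, the work surface at z = 0. Lengths are in m, angles in rad, forces in N, time in s.
With the tool pointing down it reaches from about 0.225 to 0.875 m from the base axis. Payload 3.4 kg.
Tool frame: the origin (TCP) lies midway between the tips of the shut fingers; the grasp point (between the pads) lies 19 mm behind it; z points along the fingers, y is the direction in which the jaws open and shut (so a half turn about z gives the same grasp; the last joint's range is limited). The gripper opens to 85 mm and grips with 20 to 120 N. Pads are 22 mm wide; open, the fingers measure 114 mm over their backs; the gripper's body (76 mm by 85 mm) begins 54 mm behind the grasp point. The pads swing forward as they close: fully open they stand 13 mm farther back than shut.
Start: joints at [1.082, 0.276, 1.505, -0, 1.361, -0.121], TCP at [0.207, 0.537, 0.231] pointing down, gripper open.
Joint ranges: [-2.89, 2.89], [-0.75, 2.08], [0.22, 2.7], [-1.18, 4.32], [0.11, 2.71], [-2.7, 2.7]. Speed limits (rad/s): [2.57, 2.57, 3.14, 3.14, 3.14, 3.14].

### API

Orientations are given as a unit quaternion [x, y, z, w].
In Python, from workcell import move_ptp, line_to, move_joints, gripper_to, pause, ik, get_image, MotionError, job_done, silhouettes, mark_of, get_clock, get_joint_positions, get_dq, get_effort, get_tcp_pos, get_orientation, get_force, get_ft_torque, get_finger_gap gives the robot as it stands. The module is installed in compiled form; this text tells all that it offers. Calls block until the motion is done:
- move_ptp(position, orientation): joint-space move of the TCP to a pose.
- line_to(position, attitude=None, vel=0.15, force_limit=None): straight line of the TCP; attitude=None keeps the orientation; vel is the mean speed in m/s. With force_limit (N) it stops when the force on the tool has changed by that much, and returns True; else False.
- move_joints(angles): joint-space move.
- gripper_to(opening): finger opening in m; the grip force is fixed at half the most; returns when the fingers have stopped.
- pause(seconds).
- ik(position, orientation): joint angles nearest the present ones, or None.
- get_image(name): name is "scene" or "top"; returns a dict with "image" (384x512x3 uint8, blue, green, red), "mtx" (3x3 intrinsics, pixels), "cam_to_world" (4x4, takes a point from camera to world coordinates). Camera axes: x right, y up, looking along -z (the intrinsics and any distortion apply to the point x, -y, -z); pixel columns grow to the right and rows downward; lengths in m; the calibration is good to about 2 mm. A picture is of the moment at which its call begins. There is no depth.
A pose or a line that the arm cannot do raises MotionError and nothing moves.
- job_done(): hands the job in, once; it reports no verdict.
Trained networks look in a picture, given as the dict that the camera call returned (one of the last four; its "shot" number tells which), for a name from the list of things; names that differ only in an ending like _2 or _b are one class to them, and where a whole thing is asked for, a point or a joint stands for the part that bears it (a point fixed in the world has none). Each returns a list of dicts, best first, with "score" (0 to 1); they miss things now and then, are a little off and sometimes report something else, mostly with a low value. They report only what shows in the picture. A call takes as long as a camera call. They do not tell look-alikes from the thing itself.
- silhouettes(picture, name): "pixels" (384x512 bool, what is visible of it) and "centre" ([column, row] in pixels, amid what is visible of it).
- mark_of(picture, name): "centre" ([column, row] in pixels: a listed point, or the origin of a listed thing).
Readings, each from a call of its own:
- get_clock(): time.
- get_joint_positions(): joint angles.
- get_dq(): joint speeds.
- get_effort(): joint torques, N m.
- get_tcp_pos(): TCP position.
- get_orientation(): TCP orientation.
- get_force(): force on the tool from outside, world axes, zero at the start.
- get_ft_torque(): the same for the moment, N m.
- get_finger_gap(): finger opening in m.
Only numpy, scipy, OpenCV 4.12 (cv2) and the standard library are available. Lean on these libraries where they do the work, as an engineer would, in place of code of your own. Each camera call takes 0.05 s, during which the arm holds its last target. There are 200 camera calls.

### The job

Build a drying stack on the grey bottom board with every white panel there is, laid flat and square over the board, lengthwise along it: two spacer sticks crosswise, one near each end of the panel, under each panel and again under the cover plate, so that no layer touches the next; the cover plate goes on top, cup upward. Seat the tapered weight fully in the cup, its rim flush on the cup, then lift it clear of its seat by about two centimetres to check that it comes free, and seat it again. Leave unused sticks out on the worktop, well clear of the board, and do not disturb the glassware and bottles standing round.

Things in the scene. Friction and masses are not known exactly. Their poses are not given: they have to be found in the camera images.
- base_top (a point): grey rectangular bottom board, 180 x 100 x 12 mm, fixed to the worktop; the point is the centre of its top face, 12 mm above the worktop; x runs along its length, y across it, z up
- stick_1_c (a point): square wooden spacer stick, 90 x 14 x 14 mm (any of its four long faces may be down), lying on the worktop; the point is its centre, x runs along its length; all six sticks are alike
- stick_2_c (a point): square wooden spacer stick, 90 x 14 x 14 mm (any of its four long faces may be down), lying on the worktop; the point is its centre, x runs along its length; all six sticks are alike
- stick_3_c (a point): square wooden spacer stick, 90 x 14 x 14 mm (any of its four long faces may be down), lying on the worktop; the point is its centre, x runs along its length; all six sticks are alike
- stick_4_c (a point): square wooden spacer stick, 90 x 14 x 14 mm (any of its four long faces may be down), lying on the worktop; the point is its centre, x runs along its length; all six sticks are alike
- stick_5_c (a point): square wooden spacer stick, 90 x 14 x 14 mm (any of its four long faces may be down), lying on the worktop; the point is its centre, x runs along its length; all six sticks are alike
- stick_6_c (a point): square wooden spacer stick, 90 x 14 x 14 mm (any of its four long faces may be down), lying on the worktop; the point is its centre, x runs along its length; all six sticks are alike
- panel_1_c (a point): white ceramic panel, 140 x 62 x 10 mm, lying flat; the point is its centre (half-way through the thickness), x runs along its length, z up; the panels are alike, and one of the two may be absent
- panel_2_c (a point): white ceramic panel, 140 x 62 x 10 mm, lying flat; the point is its centre (half-way through the thickness), x runs along its length, z up; the panels are alike, and one of the two may be absent
- cover_c (a point): aluminium cover plate, 140 x 62 x 10 mm, lying flat with a round conical cup on the middle of its upper face (22 mm high, 54 mm across outside at the mouth); the point is the centre of the plate itself, half-way through its thickness, x runs along its length, z up; can be taken across its 62 mm width
- cup_mouth (a point): centre of the mouth of the cup on the cover plate, 27 mm above the point of the cover plate; the cup is 46 mm wide inside at the mouth and narrows downward
- cone_c (a point): steel tapered weight, 60 mm tall, standing upright: a cone below (24 mm across at its foot, widening to 42 mm at 16 mm height), then a flat rim 56 mm across from 16 to 20 mm height, and a round grip 26 mm across above it up to 60 mm; the point is on its axis, 30 mm above its foot, z up along the axis. Fully seated, the rim lies flush on the mouth of the cup and this point is 14 mm above the cup mouth
- flask_amber: bystander, to be left alone: conical flask, 66 x 105 mm; origin at the centre of its underside
- bottle_white: bystander, to be left alone: white plastic bottle, 67 x 128 mm; origin at the centre of its underside
- petri_1: bystander, to be left alone: petri dish, 61 x 13 mm; origin at the centre of its underside
- weighing_bottle: bystander, to be left alone: small glass weighing bottle, 41 x 52 mm; origin at the centre of its underside
There are look-alikes about, which are no part of the job. Leave any pink look-alike of the part that bears cone_c alone.

How it is judged:
On the way, in this order (a step that is already met when the one before it is completed fails the run):
1. the stack is complete with its cover, and the tapered weight is seated in the cup (x of panel_1_c in the frame of base_top between -0.015 and 0.015 m and y of panel_1_c in the frame of base_top between -0.015 and 0.015 m and angle between the x axis of each of panel_1_c, panel_2_c, cover_c and the x axis of base_top, either way round below 0.17 rad and angle between each of panel_1_c, panel_2_c, cover_c's own z axis and vertical below 0.04 rad and z of each of panel_1_c, panel_2_c in the frame of base_top above 0.017 m and z of cover_c in the frame of panel_1_c above 0.02 m and x of panel_2_c in the frame of base_top between -0.015 and 0.015 m and y of panel_2_c in the frame of base_top between -0.015 and 0.015 m and z of cover_c in the frame of panel_2_c above 0.02 m and x of cover_c in the frame of base_top between -0.015 and 0.015 m and y of cover_c in the frame of base_top between -0.015 and 0.015 m and z of cover_c in the frame of base_top above 0.04 m and (z of panel_1_c in the frame of panel_2_c above 0.02 m or z of panel_1_c in the frame of panel_2_c below -0.02 m) and (((x of stick_1_c in the frame of base_top between 0.03 and 0.067 m or x of stick_1_c in the frame of base_top between -0.067 and -0.03 m) and y of stick_1_c in the frame of base_top between -0.02 and 0.02 m and angle between the x axis of stick_1_c and the y axis of base_top, either way round below 0.22 rad) or horizontal distance between stick_1_c and base_top above 0.1 m) and (((x of stick_2_c in the frame of base_top between 0.03 and 0.067 m or x of stick_2_c in the frame of base_top between -0.067 and -0.03 m) and y of stick_2_c in the frame of base_top between -0.02 and 0.02 m and angle between the x axis of stick_2_c and the y axis of base_top, either way round below 0.22 rad) or horizontal distance between stick_2_c and base_top above 0.1 m) and (((x of stick_3_c in the frame of base_top between 0.03 and 0.067 m or x of stick_3_c in the frame of base_top between -0.067 and -0.03 m) and y of stick_3_c in the frame of base_top between -0.02 and 0.02 m and angle between the x axis of stick_3_c and the y axis of base_top, either way round below 0.22 rad) or horizontal distance between stick_3_c and base_top above 0.1 m) and (((x of stick_4_c in the frame of base_top between 0.03 and 0.067 m or x of stick_4_c in the frame of base_top between -0.067 and -0.03 m) and y of stick_4_c in the frame of base_top between -0.02 and 0.02 m and angle between the x axis of stick_4_c and the y axis of base_top, either way round below 0.22 rad) or horizontal distance between stick_4_c and base_top above 0.1 m) and (((x of stick_5_c in the frame of base_top between 0.03 and 0.067 m or x of stick_5_c in the frame of base_top between -0.067 and -0.03 m) and y of stick_5_c in the frame of base_top between -0.02 and 0.02 m and angle between the x axis of stick_5_c and the y axis of base_top, either way round below 0.22 rad) or horizontal distance between stick_5_c and base_top above 0.1 m) and (((x of stick_6_c in the frame of base_top between 0.03 and 0.067 m or x of stick_6_c in the frame of base_top between -0.067 and -0.03 m) and y of stick_6_c in the frame of base_top between -0.02 and 0.02 m and angle between the x axis of stick_6_c and the y axis of base_top, either way round below 0.22 rad) or horizontal distance between stick_6_c and base_top above 0.1 m) and z of cone_c in the frame of cup_mouth between 0.011 and 0.016 m and horizontal distance between cone_c and cup_mouth below 0.004 m and angle between cone_c's own z axis and vertical below 0.06 rad), for 0.2 s.
2. the weight is lifted 5 to 45 mm out of its seat, over the cup (z of cone_c in the frame of cup_mouth between 0.019 and 0.059 m and horizontal distance between cone_c and cup_mouth below 0.015 m and x of cover_c in the frame of base_top between -0.015 and 0.015 m and y of cover_c in the frame of base_top between -0.015 and 0.015 m and angle between the x axis of cover_c and the x axis of base_top, either way round below 0.17 rad and angle between cover_c's own z axis and vertical below 0.04 rad), for 0.1 s.
At the end, for the whole second after the job is handed in: Panels and cover level, within 15 mm each way and 10 degrees of the board, each clear of the next layer, cover on top; each stick crosswise (12 degrees), 30-67 mm from the middle along the board and 20 mm across, or over 100 mm off; weight upright, rim flush (all of step 1); the robot touches nothing.
It fails at once if a bystander is moved by more than 40 mm (distance of any of flask_amber, bottle_white, petri_1, weighing_bottle from where it was at the start of the episode above 0.04 m).
Of panel_1, panel_2 only 1 to 2 are there at a start; the rules pass over those that are not, and their reading is None.
At some moment in a run one of panel_1, panel_2, cover may be knocked a few centimetres aside while the robot is not near it.
It also fails if it takes over 210 s, if anything falls off the work surface, if the arm or the gripper's body presses on something with over 40 N, if the wrist force passes 120 N, or if a joint passes its speed limit or range.

## Working session

There is one attempt and no reset: what is moved stays moved. The work goes in short steps, each a Python script; the robot and the scene stay as the last script left them, time stands still between calls to the robot, and variables do not carry over. Pictures are saved under pics/ and viewed, about 12 in all and at most 16, crops included, and the job is handed in when it is done.

```bash
ls; mkdir -p pics; cat > h.py <<'E'
import numpy as np, cv2
from workcell import *
def ray(p,px):
    K=p["mtx"];M=p["cam_to_world"]
    d=np.linalg.inv(K)@np.array([px[0],px[1],1.0]); d=np.array([d[0],-d[1],-d[2]])
    return M[:3,3],M[:3,:3]@d
def at(p,px,z):
    o,d=ray(p,px); return o+d*(z-o[2])/d[2]
def proj(p,X):
    M=p["cam_to_world"]; c=M[:3,:3].T@(np.asarray(X)-M[:3,3]); q=p["mtx"]@np.array([c[0],-c[1],-c[2]]); return q[:2]/q[2]
E
python3 - <<'E'
from h import *
ps={n:get_image(n) for n in("scene","top")}
for n,p in ps.items():
    cv2.imwrite(f"pics/a_{n}.png",p["image"]); print(n,[k for k in p if k!="image"],np.round(p["mtx"],1).tolist(),np.round(p["cam_to_world"],3).tolist())
    for name,z in [("base_top",.012),("stick_1_c",.007),("panel_1_c",.01),("cover_c",.01),("cone_c",.03),("flask_amber",0),("bottle_white",0),("petri_1",0),("weighing_bottle",0)]:
        for r in silhouettes(p,name):
            pts=np.argwhere(r["pixels"])[:,::-1]
            rect=cv2.minAreaRect(pts.astype(np.float32)) if len(pts) else None
            print(name,round(r["score"],2),np.round(r["centre"]),np.round(at(p,r["centre"],z),3),len(pts),np.round(rect[0],1),np.round(rect[1],1))
cv2.imwrite("pics/a.png",np.hstack([p["image"] for p in ps.values()]))
print(get_clock())
E
```

```text
pics
scene ['mtx', 'cam_to_world', 'shot'] [[357.9, 0.0, 256.1], [0.0, 357.9, 192.7], [0.0, 0.0, 1.0]] [[0.649, 0.333, -0.684, -0.409], [-0.761, 0.267, -0.592, -0.887], [-0.014, 0.904, 0.426, 0.68], [0.0, 0.0, 0.0, 1.0]]
base_top 0.78 [241. 212.] [ 0.486 -0.031  0.012] 601 [241.5 211.5] [16.1 46.3]
stick_1_c 0.69 [231. 189.] [0.629 0.159 0.007] 282 [230.4 188.2] [12.  30.4]
panel_1_c 0.74 [166. 191.] [0.43  0.372 0.01 ] 260 [168.1 190.6] [ 9.5 32.6]
cover_c 0.62 [228. 188.] [0.621 0.169 0.01 ] 238 [230.1 188.3] [11.4 29.1]
cone_c 0.49 [210. 206.] [0.425 0.073 0.03 ] 127 [213.1 202.8] [11.6 13.9]
flask_amber 0.72 [278. 183.] [0.828 0.048 0.   ] 227 [277.5 177. ] [24. 13.]
bottle_white 0.77 [364. 269.] [ 0.473 -0.556  0.   ] 1007 [364.6 268.2] [25.1 47.4]
bottle_white 0.55 [232. 189.] [0.643 0.171 0.   ] 264 [229.6 188.4] [11.9 30. ]
weighing_bottle 0.19 [232. 188.] [0.651 0.178 0.   ] 287 [230.6 188. ] [12.4 30.8]
top ['mtx', 'cam_to_world', 'shot'] [[361.5, 0.0, 259.0], [0.0, 361.5, 190.9], [0.0, 0.0, 1.0]] [[0.023, 0.981, -0.195, 0.299], [-1.0, 0.025, 0.011, -0.003], [0.016, 0.195, 
[... 323 characters left out ...]
.4 227.9] [14.4 30.3]
cover_c 0.8 [217. 189.] [0.625 0.168 0.01 ] 415 [219. 189.] [14.1 30.1]
cover_c 0.18 [170. 229.] [0.436 0.37  0.01 ] 419 [169.7 227.4] [13.8 31.4]
cone_c 0.66 [336. 226.] [ 0.469 -0.367  0.03 ] 82 [338.  227.5] [19.  4.]
cone_c 0.56 [257. 186.] [ 0.641 -0.012  0.03 ] 123 [256.  182.5] [11. 12.]
cone_c 0.48 [232. 227.] [0.451 0.093 0.03 ] 106 [230.5 226. ] [10. 11.]
flask_amber 0.66 [251. 156.] [0.79  0.021 0.   ] 152 [251. 154.] [14. 12.]
bottle_white 0.74 [386. 238.] [ 0.42  -0.602  0.   ] 308 [387. 241.] [22. 16.]
bottle_white 0.46 [134. 215.] [0.496 0.538 0.   ] 78 [133. 213.] [ 8. 10.]
weighing_bottle 0.61 [134. 214.] [0.5   0.541 0.   ] 79 [133. 213.] [10.  8.]
1.0
```

```bash
python3 - <<'E'
import cv2
a=cv2.imread("pics/a_top.png")[120:270,120:410]; cv2.imwrite("pics/t1.png",cv2.resize(a,None,fx=2.75,fy=2.75,interpolation=cv2.INTER_CUBIC))
b=cv2.imread("pics/a_scene.png")[150:310,120:400]; cv2.imwrite("pics/s1.png",cv2.resize(b,None,fx=2.8,fy=2.8,interpolation=cv2.INTER_CUBIC))
E
```

```text
(no output)
```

View pics/t1.png

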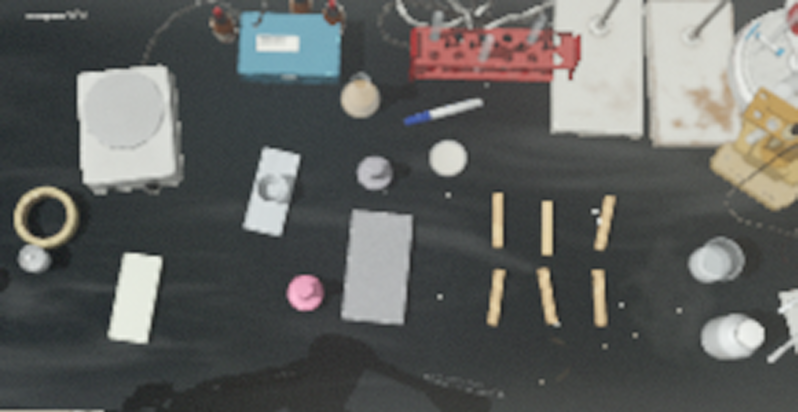

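View pics/s1.png

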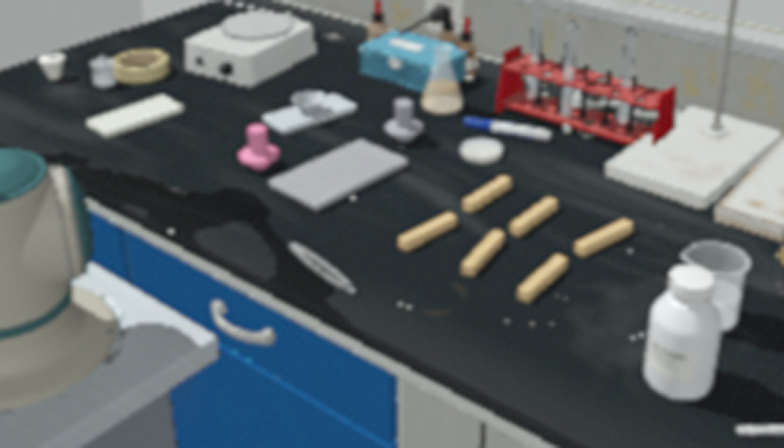

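Top crop: there is one white panel at (135,298), the cover with its cup at (271,192), the board at (377,267) and six sticks at x≈497–605. The candidates for the weight are the grey one at (375,172), the pink look-alike at (305,292, left alone) and the white disc at (448,157), which is the petri dish. The grey one matches the description of a steel weight.

Next I measure each part by brightness components, and check their sizes and the points the networks report.

```bash
cat >> h.py <<'E'
from scipy.spatial.transform import Rotation as Rn
def comp(p,X,S=8,win=36,thr=None):
    """bright component at world point X -> contour in full-image pixels"""
    u,v=proj(p,X); x0,y0=int(u)-win,int(v)-win
    g=p["image"][max(y0,0):y0+2*win,x0:x0+2*win].max(axis=2); g=cv2.resize(g,None,fx=S,fy=S,interpolation=cv2.INTER_CUBIC)
    y0=max(y0,0)
    t=thr or cv2.threshold(g,0,255,cv2.THRESH_OTSU)[0]
    n,l,st,ce=cv2.connectedComponentsWithStats((g>t).astype(np.uint8))
    k=l[min(int((v-y0+.5)*S),g.shape[0]-1),int((u-x0+.5)*S)]
    if k==0: k=1+np.argmin(np.linalg.norm(ce[1:]-[(u-x0)*S,(v-y0)*S],axis=1))
    c=np.argwhere(l==k)[:,::-1]
    return (c+.5)/S-.5+[x0,y0]
def box(p,X,z,**k):
    """centre, yaw (long axis), length, width of box-like thing; all taken at height z"""
    c=comp(p,X,**k)[::3]; w=np.array([at(p,q,z)[:2] for q in c])
    r=cv2.minAreaRect((w*1000).astype(np.float32)); b=cv2.boxPoints(r)/1000
    e1,e2=b[1]-b[0],b[2]-b[1]; L,W=np.linalg.norm(e1),np.linalg.norm(e2); e=e1 if L>W else e2
    yaw=np.arctan2(e[1],e[0]); yaw=(yaw+np.pi/2)%np.pi-np.pi/2
    return np.array(r[0])/1000,yaw,max(L,W),min(L,W)
def q_down(th):
    s,c=np.sin(th),np.cos(th); return Rn.from_matrix(np.array([[-s,c,0],[c,s,0],[0,0,-1.]])).as_quat()
def tri(a,pa,b,pb):
    o1,d1=ray(a,pa);o2,d2=ray(b,pb); d1=d1/np.linalg.norm(d1);d2=d2/np.linalg.norm(d2)
    s=np.linalg.lstsq(np.stack([d1,-d2],1),o2-o1,rcond=None)[0]; A,B=o1+d1*s[0],o2+d2*s[1]
    return (A+B)/2,np.linalg.norm(A-B)
E
python3 - <<'E'
from h import *
t=get_image("top");s=get_image("scene")
o=lambda u,v:(120+u/2.75,120+v/2.75)
for n,px,z,zt in [("base",(377,267),.008,0),("panel",(135,298),.006,0),("cover",(271,192),.008,0)]+[(f"st{i}",q,.009,0) for i,q in enumerate([(498,220),(547,228),(605,222),(496,297),(547,294),(599,297)],1)]:
    X=at(t,o(*px),z)
    c,y,L,W=box(t,X,z,win=14 if n[:2]=="st" else 30); print(n,np.round(c,4),round(y,3),np.round([L,W],3))
for n in ["base_top","panel_1_c","cover_c","cup_mouth","cone_c","stick_1_c"]:
    for p in(t,s): print(n,[(round(r["score"],2),np.round(r["centre"],1).tolist(),np.round(at(p,r["centre"],dict(base_top=.012,panel_1_c=.005,cover_c=.005,cup_mouth=.032,cone_c=.03,stick_1_c=.007)[n])[:2],3).tolist()) for r in mark_of(p,n)])
E
```

```text
base [ 0.5037 -0.0148] -0.073 [0.184 0.103]
panel [0.4435 0.3784] -0.113 [0.144 0.066]
cover [0.6253 0.1638] -0.198 [0.144 0.066]
st1 [ 0.5862 -0.2121] -0.001 [0.093 0.017]
st2 [ 0.5749 -0.2943] -0.01 [0.092 0.017]
st3 [ 0.5868 -0.3888] -0.218 [0.095 0.023]
st4 [ 0.458  -0.2094] -0.132 [0.093 0.019]
st5 [ 0.4602 -0.2943] 0.178 [0.097 0.021]
st6 [ 0.4611 -0.3796] 0.041 [0.093 0.02 ]
base_top [(0.79, [254.7, 215.3], [0.508, -0.005])]
base_top [(0.89, [242.4, 212.3], [0.492, -0.036])]
panel_1_c [(0.74, [169.6, 227.2], [0.446, 0.375])]
panel_1_c [(0.79, [165.2, 191.6], [0.427, 0.375])]
cover_c [(0.81, [215.6, 187.1], [0.635, 0.177])]
cover_c [(0.67, [229.5, 193.6], [0.593, 0.135]), (0.17, [158.2, 178.7], [0.497, 0.525])]
cup_mouth [(0.77, [216.0, 186.5], [0.632, 0.173]), (0.68, [316.4, 229.9], [0.447, -0.28])]
cup_mouth [(0.76, [228.6, 186.5], [0.603, 0.148])]
cone_c [(0.54, [258.3, 181.0], [0.663, -0.018]), (0.54, [227.3, 229.0], [0.442, 0.114])]
cone_c [(0.58, [262.9, 191.2], [0.663, 0.001]), (0.47, [212.1, 205.1], [0.436, 0.076])]
stick_1_c [(0.55, [300.6, 201.1], [0.579, -0.213])]
stick_1_c [(0.53, [293.2, 214.7], [0.608, -0.196])]
```

Box sizes agree with the given ones to within about 3 mm for the board, panel and cover. The sticks come out 17–23 mm wide against 14, because of blur. Now I pick up the first two sticks.

```bash
cat >> h.py <<'E'
B=np.array([.5037,-.0148]); BY=-.073
def bw(x,y=0): return B+[x*np.cos(BY)-y*np.sin(BY),x*np.sin(BY)+y*np.cos(BY)]
def quat(c,z,th):
    best=None
    for k in(-1,0,1):
        q=q_down(th+k*np.pi); j=ik([*c,z],q)
        if j is not None and (best is None or abs(j[5])<best[0]): best=(abs(j[5]),q)
    return best[1]
def pick(c,th,op,up,zhi=.13,final=None,floor=-.014):
    """come down open until the tips touch, rise by up, shut; returns tcp z at the grasp"""
    q=quat(c,zhi,th); move_ptp([*c,zhi],q); gripper_to(op)
    if final is None:
        line_to([*c,.03],vel=.2); hit=line_to([*c,floor],vel=.03,force_limit=6)
        z0=get_tcp_pos()[2]; z=z0+up; line_to([*c,z],vel=.03)
    else: hit=None;z0=None;z=final; line_to([*c,z],vel=.12)
    gripper_to(0); zg=get_tcp_pos()[2]
    print("pick hit",hit,z0,"z",round(zg,4),"gap",round(get_finger_gap(),4),"F",np.round(get_force(),1))
    line_to([*c,zhi],vel=.2); print(" lifted gap",round(get_finger_gap(),4),"F",np.round(get_force(),1))
    return zg
def place(c,th,z,op,zhi=.15,over=.004,fl=5):
    q=quat(c,zhi,th); move_ptp([*c,zhi],q); line_to([*c,z+.012],vel=.2)
    hit=line_to([*c,z-over],vel=.025,force_limit=fl); zz=get_tcp_pos()[2]
    gripper_to(op); print("place hit",hit,"z-expected",round(zz-z,4),"t",round(get_clock(),1)); line_to([*c,zhi],vel=.2)
E
python3 - <<'E'
from h import *
for c,yaw,x in [((.5862,-.2121),-.001,.05),((.458,-.2094),-.132,-.05)]:
    zg=pick(np.array(c),yaw+np.pi/2,.034,.003); place(bw(x),BY,.012+zg,.034)
t=get_image("top"); a=cv2.resize(t["image"][150:270,180:360],None,fx=4,fy=4,interpolation=cv2.INTER_CUBIC); cv2.imwrite("pics/b1.png",a)
E
```

```text
pick hit True -0.0007546251620479637 z 0.0022 gap 0.0118 F [-0.6 -0.5  0.3]
 lifted gap 0.0126 F [-0.5 -0.2 -1.4]
place hit True z-expected 0.0 t 10.9
pick hit True -0.0008267551841132821 z 0.0022 gap 0.0121 F [-0.5  0.1  2.1]
 lifted gap 0.0121 F [ 0.3  0.1 -0.8]
place hit True z-expected 0.0 t 18.9
```

View pics/b1.png

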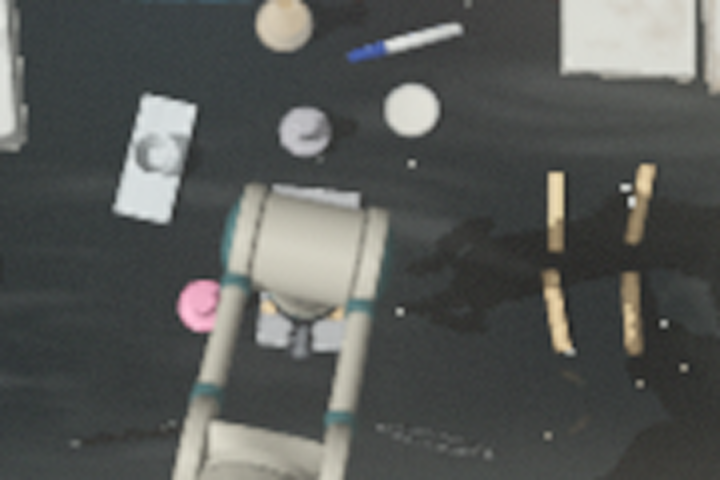

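```bash
python3 - <<'E'
from h import *
t=get_image("top"); c,y,L,W=box(t,[.4435,.3784,.006],.006,win=30); print(c,y,L,W)
if abs(L-.143)<.006 and abs(W-.065)<.006:
    zg=pick(c,y+np.pi/2,.078,.006,floor=-.02)
    place(bw(0),BY+np.pi/2,.026+zg,.078)
    move_ptp([.45,-.25,.2],q_down(np.pi/2))
    t=get_image("top");s=get_image("scene")
    print(box(t,[*B,.03],.032,win=28))
    print("cover",box(t,[.6253,.1638,.008],.008,win=30))
    a=[cv2.resize(i,(400,300),interpolation=cv2.INTER_CUBIC) for i in (t["image"][165:255,190:310],s["image"][165:255,180:300])]
    cv2.imwrite("pics/c1.png",np.hstack(a)); print(get_clock())
E
```

```text
[0.44339114 0.37837296] -0.11439836 0.14406653 0.06618682
pick hit True -0.010309239409607526 z -0.0039 gap 0.06 F [-0.9 -1.1  5.4]
 lifted gap 0.06 F [-0.1  0.  -2.5]
place hit True z-expected 0.0 t 28.7
(array([ 0.50065198, -0.01386418]), np.float32(-0.06569791), np.float32(0.18009032), np.float32(0.09875261))
cover (array([0.62524634, 0.16377251]), np.float32(-0.1979667), np.float32(0.14395419), np.float32(0.0657454))
32.7167
```

View pics/c1.png

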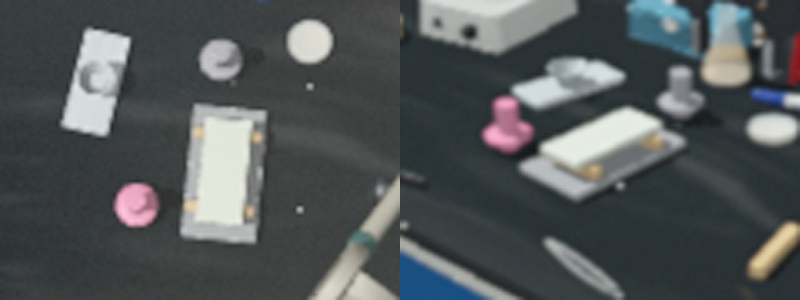

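The panel lies on both sticks, centred on the board, with the stick ends showing on each side. Next are the second pair of sticks, with a panel check before placing.

```bash
python3 - <<'E'
from h import *
t=get_image("top"); print("panel",*[box(t,[*B,.03],.032,win=28,thr=k) for k in(195,210)])
for c,yaw,x in [((.5749,-.2943),-.01,.05),((.4602,-.2943),.178,-.05)]:
    zg=pick(np.array(c),yaw+np.pi/2,.034,.003); place(bw(x),BY,.036+zg,.034)
move_ptp([.45,-.25,.2],q_down(np.pi/2))
t=get_image("top");s=get_image("scene")
print("cover",box(t,[.6253,.1638,.008],.008,win=30))
a=[cv2.resize(i,(400,300),interpolation=cv2.INTER_CUBIC) for i in (t["image"][165:255,190:310],s["image"][165:255,180:300])]
cv2.imwrite("pics/d1.png",np.hstack(a)); print(get_clock())
E
```

```text
panel (array([ 0.5041463 , -0.00702135]), np.float32(-0.08312833), np.float32(0.14597966), np.float32(0.07698563)) (array([ 0.50453607, -0.00735104]), np.float32(-0.08989966), np.float32(0.14217915), np.float32(0.07493363))
pick hit True -0.0007844899678375976 z 0.0022 gap 0.0124 F [-0.7  0.4  1.2]
 lifted gap 0.0122 F [ 0.   0.4 -0.9]
place hit True z-expected -0.0 t 41.6
pick hit True -0.0007955250495171769 z 0.0022 gap 0.0125 F [ 0.2 -0.7  1.2]
 lifted gap 0.0121 F [-0.1 -0.9 -0.5]
place hit True z-expected -0.0001 t 49.3
cover (array([0.62524231, 0.1637113 ]), np.float32(-0.19712055), np.float32(0.14408469), np.float32(0.06584702))
51.9
```

View pics/d1.png

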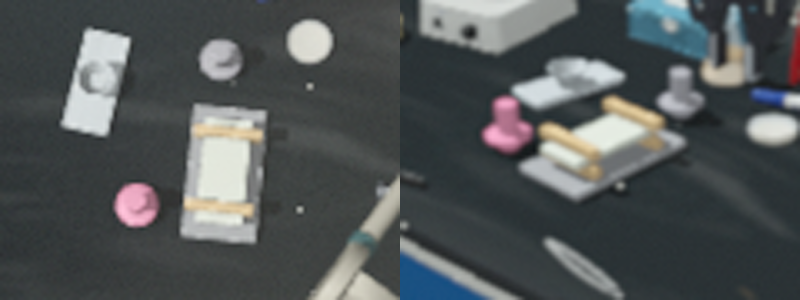

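Both upper sticks are crosswise on the panel. Now the cover.

```bash
python3 - <<'E'
from h import *
zg=pick(np.array([.6252,.1637]),-.197+np.pi/2,.078,.006,floor=-.02)
place(bw(0),BY+np.pi/2,.050+zg,.078)
move_ptp([.45,-.25,.2],q_down(np.pi/2))
t=get_image("top");s=get_image("scene")
a=[cv2.resize(i,(400,300),interpolation=cv2.INTER_CUBIC) for i in (t["image"][165:255,190:310],s["image"][165:255,180:300])]
cv2.imwrite("pics/e1.png",np.hstack(a)); print(get_clock())
np.save("t.npy",t,allow_pickle=True);np.save("s.npy",s,allow_pickle=True)
for n,z in(("cup_mouth",.082),("cone_c",.03)):
    for p in(t,s): print(n,[(round(r["score"],2),np.round(r["centre"],1).tolist(),np.round(at(p,r["centre"],z)[:2],3).tolist()) for r in mark_of(p,n)])
# cone: bright component, silhouette compared with rim disc etc.
for nm,p in(("t",t),("s",s)):
    c=comp(p,[.65,-.012,.02],win=14); print(nm,"comp bbox",c.min(0),c.max(0),"mean",c.mean(0), len(c)/64)
E
```

```text
pick hit True -0.010268913554999606 z -0.0038 gap 0.0599 F [-0.4 -0.5  3.7]
 lifted gap 0.0601 F [-0.  -0.4 -2.2]
place hit True z-expected -0.0001 t 61.2
65.0417
cup_mouth [(0.95, [258.8, 214.2], [0.504, -0.023])]
cup_mouth [(0.83, [238.7, 196.1], [0.485, -0.025])]
cone_c [(0.69, [259.1, 204.0], [0.557, -0.024]), (0.64, [258.0, 183.2], [0.653, -0.017]), (0.41, [228.7, 229.4], [0.44, 0.108])]
cone_c [(0.53, [264.7, 190.9], [0.671, -0.003]), (0.51, [233.9, 213.9], [0.438, -0.042]), (0.42, [209.5, 205.7], [0.426, 0.08])]
t comp bbox [249.3125 176.4375] [261.5625 188.4375] mean [255.38470339 182.46848305] 115.234375
s comp bbox [248.5625 184.3125] [270.4375 208.4375] mean [258.17101203 197.94540403] 298.75
```

View pics/e1.png

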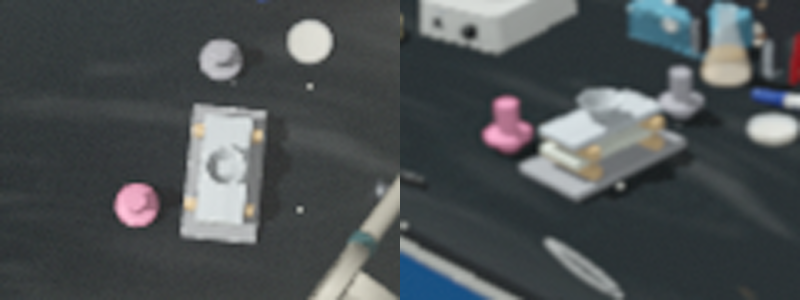

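The cover lies on its sticks with the cup up. The grey weight's outline in the top image measures about 54 mm, which matches the 56 mm rim, so it is the right part. The jaws will lie across the board, as they did for the cover, so that the camera bias cancels.

```bash
python3 - <<'E'
from h import *
t=get_image("top"); cc=comp(t,[.65,-.012,.02],win=14); px=(cc.min(0)+cc.max(0))/2
c=at(t,px,.018)[:2]; print("cone",c,px, "cone_c from scene grip: proj of est",proj(np.load("s.npy",allow_pickle=True).item(),[*c,.06]))
if np.linalg.norm(c-[.652,-.012])<.02:
    zg=pick(c,BY+np.pi/2,.06,0,zhi=.16,final=.027)
    q=quat(B,.2,BY+np.pi/2); move_ptp([*B,.2],q)
    z=zg+.066; line_to([*B,z+.02],vel=.15); 
    hit=line_to([*B,z-.002],vel=.02,force_limit=5); print("hit",hit,"z-exp",get_tcp_pos()[2]-z,"F",np.round(get_force(),1),"zg",zg,"gap",get_finger_gap(),get_clock())
E
```

```text
cone [ 0.65854134 -0.00481012] [255.4375 182.4375] cone_c from scene grip: proj of est [263.2773842 185.5504735]
pick hit None None z 0.0279 gap 0.0246 F [-0.7 -0.5  3.8]
 lifted gap 0.0244 F [-0.2 -0.1 -2.9]
hit True z-exp 0.00011611082867037104 F [ 0.2 -0.7  5. ] zg 0.027900518846416655 gap 0.024438795090442618 73.5667
```

```bash
python3 - <<'E'
from h import *
gripper_to(.05); pause(.5); p=get_tcp_pos(); line_to([*B,.2],vel=.2); move_ptp([.45,-.25,.2],q_down(np.pi/2))
t=get_image("top");s=get_image("scene")
a=[cv2.resize(i,(400,300),interpolation=cv2.INTER_CUBIC) for i in (t["image"][165:255,190:310],s["image"][165:255,180:300])]
cv2.imwrite("pics/f1.png",np.hstack(a)); print(get_clock(),p)
for q,z in((t,.096),(s,.096)): print([(round(r["score"],2),np.round(at(q,r["centre"],z)[:2],3).tolist()) for r in mark_of(q,"cone_c")])
E
```

```text
78.3 [ 0.50250406 -0.01455308  0.09297104]
[(0.6, [0.44, 0.093]), (0.46, [0.508, -0.02])]
[(0.75, [0.359, -0.438]), (0.7, [0.501, -0.015]), (0.57, [0.359, -0.005])]
```

View pics/f1.png

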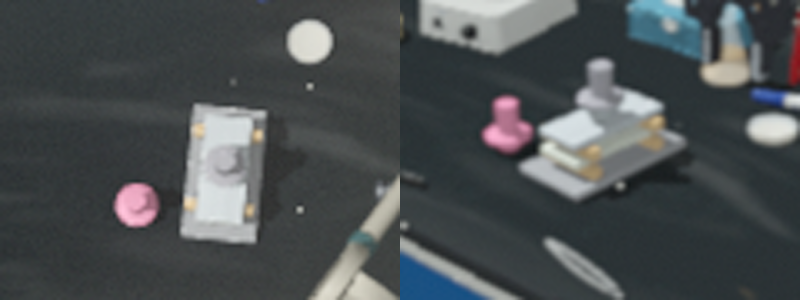

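The weight sits upright in the cup and the layers look clear and square. Now I regrip it, lift 20 mm and reseat it.

```bash
python3 - <<'E'
from h import *
q=quat(B,.2,BY+np.pi/2); move_ptp([*B,.2],q); gripper_to(.06); line_to([*B,.096],vel=.12); gripper_to(0); p0=get_tcp_pos(); print(p0,get_finger_gap(),np.round(get_force(),1))
line_to([p0[0],p0[1],p0[2]+.02],vel=.04); pause(.6); print("up",get_tcp_pos(),np.round(get_force(),1))
hit=line_to([p0[0],p0[1],p0[2]-.002],vel=.02,force_limit=5); print(hit,get_tcp_pos()-np.array(p0),np.round(get_force(),1))
gripper_to(.05); pause(.4); line_to([*B,.2],vel=.2); move_ptp([.45,-.25,.2],q_down(np.pi/2)); pause(.5)
t=get_image("top");s=get_image("scene")
a=[cv2.resize(i,(400,300),interpolation=cv2.INTER_CUBIC) for i in (t["image"][165:255,190:310],s["image"][165:255,180:300])]
cv2.imwrite("pics/g1.png",np.hstack(a)); print(get_clock())
E
```

```text
[ 0.50417241 -0.01508723  0.09682826] 0.024420559866227102 [-1.3 -1.4  6.1]
up [ 0.50416707 -0.01508955  0.11678032] [ 0.5 -0.7 -1.6]
True [-1.84923006e-04  1.42348116e-06  1.20522248e-05] [-0.1 -1.   4.8]
90.4917
```

View pics/g1.png

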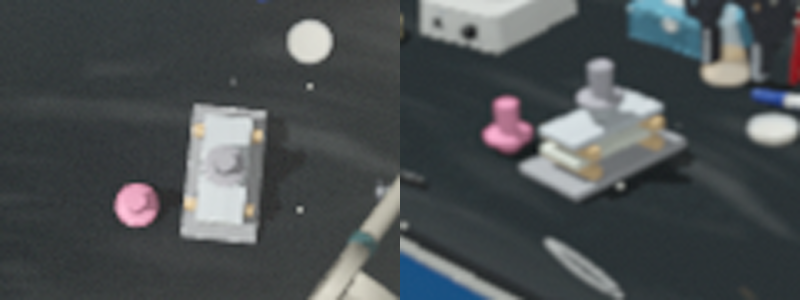

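```bash
python3 -c "
from workcell import *
job_done(); print(get_clock())"
```

```text
the job is handed in; nothing more can be done
the job is handed in; nothing more can be done
```

The drying stack is built and handed in at about 90 s of the 210 s allowed; no verdict is reported back. From the board up it is two sticks, the one white panel present, two sticks, then the cover with its cup up and the steel weight seated in it.

**Checks that agreed**
- **Placing:** every part touched down within 0.1 mm of its expected height.
- **Seating:** the weight met the cup 0.1 mm from the calculated flush position. I released it, regripped it, lifted it 20 mm over the cup, and it reseated at the same height to within 0.02 mm.
- **Last pictures:** the stack looks square and layer-separated, with the weight upright. The gripper was clear of everything, and I saw no part knocked aside.
- **Left alone:** the pink look-alike and the two unused sticks were not touched. The sticks lie more than 0.3 m from the board. I kept away from the bystanders but did not re-measure them at the end.

**Checks that disagreed**
- **Network points:** these were off by up to 4 cm or wrong at times, so I used brightness outlines with size checks for the positions.
- **Panel re-check:** one outline reading after placing came out 75–77 mm wide against 62. It had probably merged with neighbouring board and sticks, so I relied on the picture for that step.
- **Lift force:** the force while holding the weight read about 1.6 N on the second lift and 2.9 N on the first. The matching reseat height indicates it did not slip.

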